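Load the full plate magazine into the scriber

TASK

Three closed plate magazines that look alike stand on the sloping rack; one is full and clearly heavier, the other two are empty. Find the full one by its weight, set it gently, upright, on the scriber's infeed between the two guide rails and bring it right up against the end stop. Leave the two empty ones standing in their places on the rack, and do not disturb the other things on the bench.

Things in the scene. Friction and masses are not known exactly. Their poses are not given: they have to be found in the camera images.
- magazine_a: One of three identical grey boxes 90 (x) x 76 (y) x 50 (z) mm; a black grip fin on the lid, 16 mm thick (x), 50 wide (y), rises from 49 to 89 mm above the underside. Origin: underside centre. It starts on the rack against the lip, its z leaning 25 degrees from vertical, x down the slope, away from the robot. Full (any one of the three): 0.54 to 0.72 kg; empty: 0.14 to 0.23 kg.
- magazine_b: One of three identical grey boxes 90 (x) x 76 (y) x 50 (z) mm; a black grip fin on the lid, 16 mm thick (x), 50 wide (y), rises from 49 to 89 mm above the underside. Origin: underside centre. It starts on the rack against the lip, its z leaning 25 degrees from vertical, x down the slope, away from the robot. Full (any one of the three): 0.54 to 0.72 kg; empty: 0.14 to 0.23 kg.
- magazine_c: One of three identical grey boxes 90 (x) x 76 (y) x 50 (z) mm; a black grip fin on the lid, 16 mm thick (x), 50 wide (y), rises from 49 to 89 mm above the underside. Origin: underside centre. It starts on the rack against the lip, its z leaning 25 degrees from vertical, x down the slope, away from the robot. Full (any one of the three): 0.54 to 0.72 kg; empty: 0.14 to 0.23 kg.
- rack: Fixed aluminium rack 310 mm wide (y). Its shelf, 150 mm long, slopes 25 degrees, falling towards rack +x (away from the robot); lip 20 mm high along the low far edge, side edges 14 mm high. Origin: on the bench under the shelf's centre, which is 75 mm up. The magazines stand side by side along y, about 96 mm apart.
- infeed: Fixed dark bed, 150 mm wide, top 30 mm above the bench. Two aluminium rails along x (x -110 to +90 mm), 14 mm high, 90 mm apart inside: the magazine fits with its x along them, either way round. End stop across the far end, 40 mm high, face at x = +90 mm; behind it a white cover, top 100 mm above the bench. Origin: on the bench; x points to the stop.
- infeed_stop (a point): Foot of the end stop's front face, midway between the rails, on the bed's top (30 mm above the bench). x points into the stop; a magazine home against the stop has its centre 45 mm short of this point.
- plate_stack: Bystander: stack of dark plates 90 x 60 x 36 mm; origin at the underside's centre.
- wash_bottle: Bystander: white bottle with blue cap, 60 mm diameter, 150 mm tall; origin at the underside's centre.
- driver: Bystander: screwdriver 170 mm long lying on the bench; origin under its middle.
Mind the look-alikes: they are no part of the job. What is shaped like the magazine_a but orange or yellow is not meant. What is shaped like the magazine_c but blue is not meant.

How it is judged (in metres and radians):
At the end, for the whole second after the job is handed in: A magazine stands upright on the infeed bed between the rails, within 4 mm of the end stop, released and at rest, and the bed carries more than 4.2 N, so it is the full one; the other two magazines stand at rest on the rack's slope within 30 mm of where they started (contact force between infeed and anything else above 4.2 N and ((x of magazine_a in the frame of infeed_stop between -0.049 and -0.04 m and y of magazine_a in the frame of infeed_stop between -0.014 and 0.014 m and z of magazine_a in the frame of infeed_stop between -0.004 and 0.004 m and angle between magazine_a's own z axis and vertical below 0.06 rad and linear speed of each of magazine_a, magazine_b, magazine_c below 0.02 m/s and distance of each of magazine_b, magazine_c from where it was at the start of the episode below 0.03 m and angle between magazine_b's own z axis and vertical between 0.36 and 0.52 rad and angle between magazine_c's own z axis and vertical between 0.36 and 0.52 rad) or (x of magazine_b in the frame of infeed_stop between -0.049 and -0.04 m and y of magazine_b in the frame of infeed_stop between -0.014 and 0.014 m and z of magazine_b in the frame of infeed_stop between -0.004 and 0.004 m and angle between magazine_b's own z axis and vertical below 0.06 rad and linear speed of each of magazine_b, magazine_a, magazine_c below 0.02 m/s and distance of each of magazine_a, magazine_c from where it was at the start of the episode below 0.03 m and angle between magazine_a's own z axis and vertical between 0.36 and 0.52 rad and angle between magazine_c's own z axis and vertical between 0.36 and 0.52 rad) or (x of magazine_c in the frame of infeed_stop between -0.049 and -0.04 m and y of magazine_c in the frame of infeed_stop between -0.014 and 0.014 m and z of magazine_c in the frame of infeed_stop between -0.004 and 0.004 m and angle between magazine_c's own z axis and vertical below 0.06 rad and linear speed of each of magazine_c, magazine_a, magazine_b below 0.02 m/s and distance of each of magazine_a, magazine_b from where it was at the start of the episode below 0.03 m and angle between magazine_a's own z axis and vertical between 0.36 and 0.52 rad and angle between magazine_b's own z axis and vertical between 0.36 and 0.52 rad))); the robot touches nothing.
It fails at once if a bystander was moved by more than 30 mm (distance of any of plate_stack, wash_bottle, driver from where it was at the start of the episode above 0.03 m).
It fails at once if a magazine was dropped or flung (faster than 0.5 m/s while not held) ((linear speed of magazine_a above 0.5 m/s and contact force between magazine_a and the fingers below 0.1 N) or (linear speed of magazine_b above 0.5 m/s and contact force between magazine_b and the fingers below 0.1 N) or (linear speed of magazine_c above 0.5 m/s and contact force between magazine_c and the fingers below 0.1 N)).
It also fails if it takes over 61 s, if anything falls off the work surface, if the arm or the gripper's body presses on something with over 40 N, if the wrist force passes 120 N, or if a joint passes its speed limit or range.

ROBOT

A 6-joint arm with a two-finger parallel gripper is mounted at the origin on the work surface. World frame = base frame: x ahead of the robot, y to its left, z up, the work surface at z = 0. Lengths are in m, angles in degrees, forces in N, time in s.
With the tool pointing down it reaches from about 0.4 to 0.825 m from the base axis. Payload 7 kg.
Tool frame: the origin (TCP) lies midway between the tips of the shut fingers; the grasp point (between the pads) lies 19 mm behind it (r.grip_depth is the distance from the TCP to the grasp point, in m); z points along the fingers, y is the line along which they close (so a half turn about z gives the same grasp; the last joint's range is limited). The gripper opens to 88 mm and grips with 3 to 60 N. Pads are 19 mm wide; open, the fingers measure 130 mm over their backs; the gripper's body (78 mm by 193 mm) begins 47 mm behind the grasp point.
Start: joints at [91.106, 20.546, 0.682, 0, -70.136, -16.507], TCP at [0.179, 0.651, 0.227] pointing down, gripper open.
Joint ranges: [-176.03, 176.03], [-82.01, 121.73], [-58.28, 71.71], [-173.87, 95.51], [-174.79, -0.11], [-173.66, 173.66]. Speed limits (degrees/s): [136.94, 136.94, 172.46, 180, 180, 180].

INTERFACE

Orientations are given as [roll, pitch, yaw] about the fixed x, y, z axes, in that order (R = Rz(yaw) Ry(pitch) Rx(roll)).
In Python, from plant import r, capture, close_job, search_frame, outline_of gives the robot as it stands.
- The arm moves only by the shell command python3 -m creep 'ROWS' [FORCE]. ROWS is JSON, a list of rows, each a list of 7 numbers: the finger opening in mm, from 0 to 87.6, then the shift along the world's x, y, z in units of 25 mm (1.0 is 25 mm), then the turn, a rotation vector about the world's x, y, z in degrees. In form: [[hand, x, y, z, ax, ay, az], ...]. A call has 1 to 8 rows; each row shifts and turns the commanded pose from where the row before left it; what a row does not reach is not made up. A row lasts 1/12 s, in which the tool goes at most 41.7 mm and 7.16 degrees, less where a joint would pass 70% of its speed; a pose out of reach is approached as far as the arm can. A call is refused whole if a number of a shift passes 1 or a number of a turn 7.16, either way. A call with a gripper value outside its range is refused whole. The fingers move at their own pace and stop on an object; FORCE is the grip in N (left out, the last holds). Time passes only in rows, so rows that do not move let the fingers close. It gives the time, the measured TCP pose, the force, the opening and the grip force at its end, in the units of the state.
- r.get_state(): the state, without advancing time (a new reading comes with each control period).
- capture(name): name is "scene" or "top" or "wrist"; returns a dict with "frame" (480x640x3 uint8, red, green, blue), "K" (3x3 intrinsics, pixels), "k1" (the pictures are not rectified: a ray, as slopes to the right and down, at radius r is drawn at 1 + k1 r^2 times it, then the intrinsics apply), "origin" and "rotation" of the camera in the world. Camera axes: x right, y down, z forward; pixel columns grow to the right and rows downward; lengths in m; the calibration is good to about 2 mm. A picture is of the moment at which its call begins. There is no depth.
- close_job(): hands the job in; it is judged then, once.
Trained networks look in a picture, given as the dict that the camera call returned (one of the last four; its "shot" number tells which), for a name from the list of things; names that differ only in an ending like _2 or _b are one class to them, and where a whole thing is asked for, a point or a joint stands for the part that bears it (a point fixed in the world has none). Each returns a list of dicts, best first, with "conf" (0 to 1); they miss things now and then, are a little off and sometimes report something else, mostly with a low value. They report only what shows in the picture. A call takes as long as a camera call. They do not tell look-alikes from the thing itself.
- search_frame(picture, target): "bbox" ([left, top, right, bottom] in pixels, round what is visible of it).
- outline_of(picture, target): "region" (480x640 bool, what is visible of it) and "bbox" ([left, top, right, bottom] in pixels, round what is visible of it).
The state is a dict: "time_s": time; "joints": joint angles; "qd": joint speeds; "joint_torque": joint torques, N m; "tcp_pos": TCP position; "eef_rot": TCP orientation; "contact_force": force on the tool from outside, world axes, zero at the start; "moment": the same for the moment, N m; "gripper_width": finger opening in m; "gripper_force": force on a finger pad.
Only numpy, scipy, OpenCV 4.12 (cv2) and the standard library are available. Lean on these libraries where they do the work, as an engineer would, in place of code of your own. Each camera call takes 0.05 s, during which the arm holds its last target. There are 200 camera calls.

## Working session

There is one attempt and no reset: what is moved stays moved. The work goes in short steps, Python scripts to look and compute and a shell command to move; the robot and the scene stay as the last step left them, time stands still between calls to the robot, and variables do not carry over. Pictures are saved under pics/ and viewed, at most 10 in all, crops included, and the job is handed in when it is done.

```bash
mkdir -p pics; ls
cat > h.py <<'E'
import numpy as np, cv2
from plant import r, capture, close_job, search_frame, outline_of
def save(c,n): cv2.imwrite('pics/'+n,cv2.cvtColor(c['frame'],cv2.COLOR_RGB2BGR))
def ray(c,uv):
    K=np.array(c['K']); d=np.array([(uv[0]-K[0,2])/K[0,0],(uv[1]-K[1,2])/K[1,1]]); s=d.copy()
    for _ in range(20): s=d/(1+c['k1']*(s@s))
    return np.array(c['origin']),np.array(c['rotation'])@np.array([s[0],s[1],1])
def atz(c,uv,z):
    o,d=ray(c,uv); return o+d*(z-o[2])/d[2]
def proj(c,p):
    q=np.array(c['rotation']).T@(np.asarray(p)-np.array(c['origin'])); s=q[:2]/q[2]; s=s*(1+c['k1']*(s@s)); K=np.array(c['K'])
    return np.array([K[0,0]*s[0]+K[0,2],K[1,1]*s[1]+K[1,2]])
E
python3 - <<'E'
from h import *
for n in ['scene','top']:
    c=capture(n); save(c,n+'0.png'); print(n,np.round(c['origin'],3),np.round(c['rotation'],2).tolist(),np.round(c['K'],0).tolist(),c['k1'])
    for t in ['magazine_a','rack','infeed','plate_stack','wash_bottle','driver']:
        print(t,[(np.round(d['bbox']).tolist(),round(d['conf'],2)) for d in search_frame(c,t)])
print(r.get_state())
E
```

```text
pics
scene [1.425 0.089 0.934] [-132.97, -1.06, 97.23] [[450.0, 0.0, 322.0], [0.0, 450.0, 237.0], [0.0, 0.0, 1.0]] -0.024191305790202854
magazine_a [([228.0, 180.0, 257.0, 206.0], 0.91), ([197.0, 206.0, 237.0, 243.0], 0.85), ([204.0, 270.0, 248.0, 313.0], 0.82), ([148.0, 210.0, 186.0, 251.0], 0.68), ([232.0, 215.0, 267.0, 255.0], 0.58), ([264.0, 225.0, 302.0, 262.0], 0.57)]
rack [([190.0, 201.0, 310.0, 276.0], 0.68)]
infeed [([362.0, 241.0, 460.0, 352.0], 0.64), ([288.0, 290.0, 322.0, 331.0], 0.42)]
plate_stack [([286.0, 290.0, 321.0, 331.0], 0.76)]
wash_bottle [([462.0, 227.0, 492.0, 273.0], 0.97)]
driver [([338.0, 224.0, 350.0, 265.0], 0.76)]
top [ 0.375 -0.023  1.081] [-170.85, 1.41, -89.1] [[469.0, 0.0, 321.0], [0.0, 469.0, 243.0], [0.0, 0.0, 1.0]] -0.11169345346944398
magazine_a [([399.0, 217.0, 440.0, 263.0], 0.85), ([353.0, 207.0, 399.0, 257.0], 0.83), ([434.0, 322.0, 486.0, 371.0], 0.83), ([448.0, 223.0, 492.0, 278.0], 0.82), ([346.0, 213.0, 492.0, 299.0], 0.74), ([507.0, 238.0, 561.0, 286.0], 0.72), ([409.0, 149.0, 450.0, 194.0], 0.68)]
rack [([345.0, 214.0, 493.0, 300.0], 0
[... 225 characters left out ...]
0.0], 0.81)]
{'time_s': 0.7, 'joints': array([ 9.11051400e+01,  2.05426153e+01,  6.81601307e-01, -1.77661688e-03,
       -7.01368713e+01, -1.65069350e+01]), 'qd': array([ 0.00128206,  0.11592588,  0.00102229, -0.06046049,  0.00955038,
        0.01114296]), 'joint_torque': array([ 1.04455299e-03, -5.82161307e+01,  2.93241227e+01,  7.00150385e+00,
        1.24058846e-02, -1.23223697e-05]), 'tcp_pos': array([0.17927181, 0.65071928, 0.22659523]), 'eef_rot': array([-1.79998447e+02,  2.20293484e-03, -1.54023985e+01]), 'contact_force': array([-0.36248188, -0.6878228 ,  0.62941705]), 'moment': array([-0.03691045, -0.01258378,  0.03516704]), 'gripper_force': 0.0, 'gripper_width': 0.08754692841691798}
```

View pictures.

Run:
```python
s=open('h.py').read()
s=s.replace("np.array(c['rotation'])","rot(c)").replace("def save","from scipy.spatial.transform import Rotation as Ro\ndef rot(c): return Ro.from_euler('xyz',c['rotation'],degrees=True).as_matrix()\ndef save",1)
open('h.py','w').write(s)
import cv2
a=cv2.imread('pics/top0.png')[110:390,90:590]; cv2.imwrite('pics/top0c.png',cv2.resize(a,None,fx=1.6,fy=1.6))
a=cv2.imread('pics/scene0.png')[160:370,130:510]; cv2.imwrite('pics/scene0c.png',cv2.resize(a,None,fx=2.1,fy=2.1,interpolation=2))
```

```text
(no output)
```

View pics/top0c.png

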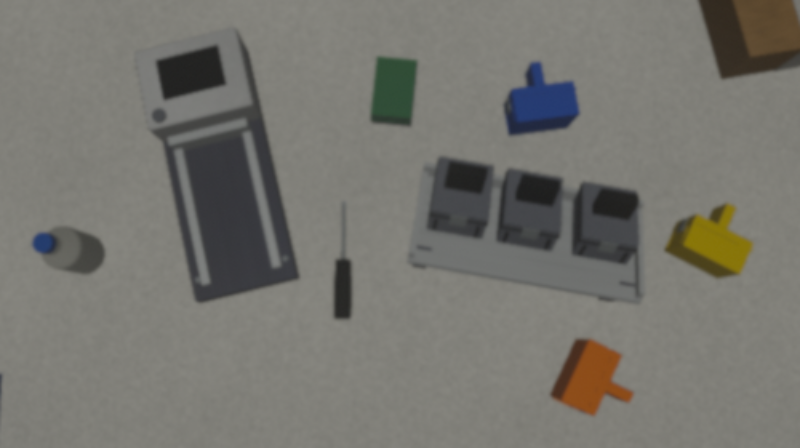

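View pics/scene0c.png

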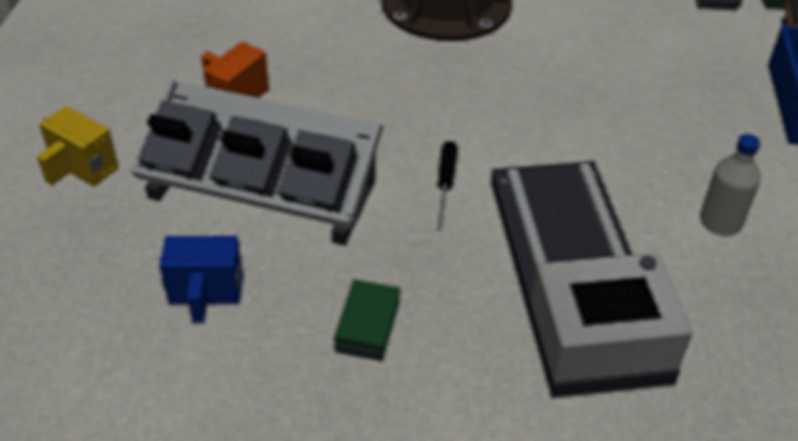

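```bash
cat > fit.py <<'E'
from h import *
from scipy.optimize import minimize
def boxpts(cx,cy,cz,lx,ly,lz): return np.array([[cx+i*lx/2,cy+j*ly/2,cz+k*lz/2] for i in(-1,1) for j in(-1,1) for k in(-1,1)])
B=boxpts(0,0,.025,.09,.076,.05); F=boxpts(0,0,.069,.016,.05,.04)
def sil(c,R,t):
    m=np.zeros((960,1280),np.uint8)
    for P in(B,F):
        p=np.array([proj(c,R@q+t) for q in P]); h=cv2.convexHull((p*2+.5).astype(np.float32)*16).astype(np.int32)
        cv2.fillConvexPoly(m,h,1,shift=4)
    return m
def R_of(yaw,pitch=25): return Ro.from_euler('xyz',[0,pitch,yaw],degrees=True).as_matrix()
def fit(obs,x0):  # obs list of (c,region); x=(x,y,z,yaw)
    M=[cv2.resize(g.astype(np.uint8),(1280,960),interpolation=0) for _,g in obs]
    def f(x):
        s=0
        for (c,_),m in zip(obs,M):
            a=sil(c,R_of(x[3]*1000),x[:3]); s+=1-(a&m).sum()/(a|m).sum()
        return s
    S=np.array([x0]+[np.array(x0)+d for d in np.diag([.012,.012,.008,.008])])
    o=minimize(f,x0,method='Nelder-Mead',options=dict(initial_simplex=S,xatol=2e-4,fatol=1e-4,maxiter=150))
    return o.x,o.fun
E
python3 - <<'E'
from fit import *
ct=capture('top'); cs=capture('scene')
f=lambda u,v:(90+u/1.6,110+v/1.6)
g=lambda u,v:(130+u/2.1,160+v/2.1)
print('rails', [np.round(atz(ct,f(*p),.044)[:2],3).tolist() for p in [(180,150),(205,283),(247,133),(277,267)]])
print('rails scene', [np.round(atz(cs,g(*p),.044)[:2],3).tolist() for p in [(512,172),(543,255),(586,165),(627,250)]])
print('stop top', [np.round(atz(ct,f(*p),.070)[:2],3).tolist() for p in [(170,145),(249,126)]])
print('bottle',atz(ct,f(80,255),0),'driver',atz(ct,f(343,265),0),'stack',atz(ct,f(393,92),.036))
ot=outline_of(ct,'magazine_a'); os_=outline_of(cs,'magazine_a')
near=lambda L,p:min(L,key=lambda d:np.hypot((d['bbox'][0]+d['bbox'][2])/2-p[0],(d['bbox'][1]+d['bbox'][3])/2-p[1]))
for n,pt,ps in [('L',(376,232),(282,243)),('M',(419,240),(249,235)),('R',(470,250),(216,225))]:
    a=near(ot,pt);b=near(os_,ps)
    x0=atz(ct,pt,.10); x0[2]=.06
    print(n,[np.round(d['bbox']).tolist()+[int(d['region'].sum())] for d in(a,b)])
    for obs in ([(ct,a['region']),(cs,b['region'])],):
        x,v=fit(obs,[*x0,-.006]); print(np.round(x[:3],4),round(x[3]*1000,1),round(v,3))
E
```

```text
rails [[0.63, 0.279], [0.439, 0.233], [0.655, 0.183], [0.463, 0.132]]
rails scene [[0.472, 0.135], [0.618, 0.18], [0.443, 0.237], [0.595, 0.286]]
stop top [[0.631, 0.287], [0.659, 0.175]]
bottle [0.47972611 0.43567643 0.        ] driver [0.47146541 0.04311937 0.        ] stack [ 0.7207115  -0.02633206  0.036     ]
L [[356.0, 205.0, 398.0, 258.0, 1740], [263.0, 222.0, 302.0, 262.0, 1140]]
[ 0.547 -0.115  0.069] -9.5 0.115
M [[404.0, 216.0, 442.0, 265.0, 1792], [230.0, 215.0, 268.0, 256.0, 1016]]
[ 0.5308 -0.2089  0.066 ] -7.0 0.214
R [[449.0, 224.0, 490.0, 276.0, 1903], [199.0, 207.0, 236.0, 243.0, 1052]]
[ 0.5141 -0.3099  0.0642] -9.2 0.179
```

Top picture: three grey magazines on the rack at about (376,232), (419,240) and (470,250). Look-alikes that are not meant: blue (429,170), yellow (535,262), orange (460,347). Green plate stack (335,168), driver (304,275), bottle (135,265). I choose the three grey ones on the rack. The fits agree on spacing of about 96 mm, yaw of about -9.5° and height of about 66 mm. I'm starting by swinging over towards the infeed.

```bash
python3 -m creep '[[60,0.68,-1,0.3,0,0,-5.2],[60,0.68,-1,0.3,0,0,-5.2],[60,0.68,-1,0.3,0,0,-5.2],[60,0.68,-1,0.3,0,0,-5.2],[60,0.68,-1,0.3,0,0,-5.2],[60,0.68,-1,0.3,0,0,-5.2],[60,0.68,-1,0.3,0,0,-5.2],[60,0.68,-1,0.3,0,0,-5.2]]' && python3 -m creep '[[60,0.68,-1,0,0,0,-5.3],[60,0.68,-1,0,0,0,-5.3],[60,0.68,-1,0,0,0,-5.3],[60,0.68,-1,0,0,0,-5.3],[60,0.68,-1,0,0,0,-5.3],[60,0.68,-1,0,0,0,-5.3],[60,0.68,-1,0,0,0,-5.3],[60,0.68,-1,0,0,0,-5.3]]'
python3 -m creep '[[40,0,0,0,0,0,0],[40,0,0,0,0,0,0]]'
python3 - <<'E'
from h import *
c=capture('wrist'); save(c,'w1.png'); print(c['origin'],c['rotation'],c['K'],c['k1']); print(r.get_state()['joints'])
# where do predicted infeed corners lie
for p in [(.645,.231,.03),(.4515,.1825,.03)]: print(proj(c,p))
E
```

```text
time_s: 1.57
tcp_pos: [0.3159, 0.4494, 0.2872]
eef_rot: [-180.0, 0.0, -57.2]
contact_force: [0.0, 0.4, -0.3]
gripper_width: 0.0601
gripper_force: 0.0
time_s: 2.23
tcp_pos: [0.4519, 0.2494, 0.2869]
eef_rot: [-180.0, 0.0, -99.7]
contact_force: [0.1, 1.0, -0.0]
gripper_width: 0.0598
gripper_force: 0.0
time_s: 2.4
tcp_pos: [0.4519, 0.2495, 0.2867]
eef_rot: [-180.0, 0.0, -99.6]
contact_force: [0.2, 0.0, -0.1]
gripper_width: 0.0514
gripper_force: 0.0
[0.44026366 0.17842538 0.44507359] [ 1.64410189e+02 -4.16913345e-02  1.70449025e+02] [[346.6694507    0.         318.01001336]
 [  0.         346.6694507  239.35537586]
 [  0.           0.           1.        ]] -0.006703923262245499
[ 5.08066491e+01  3.38808274e+00 -1.34916921e+01 -7.13673683e-03
 -7.30982810e+01 -6.02512663e+01]
[159.57291617 215.72778208]
[308.767134   147.94787892]
```

View pics/w1.png

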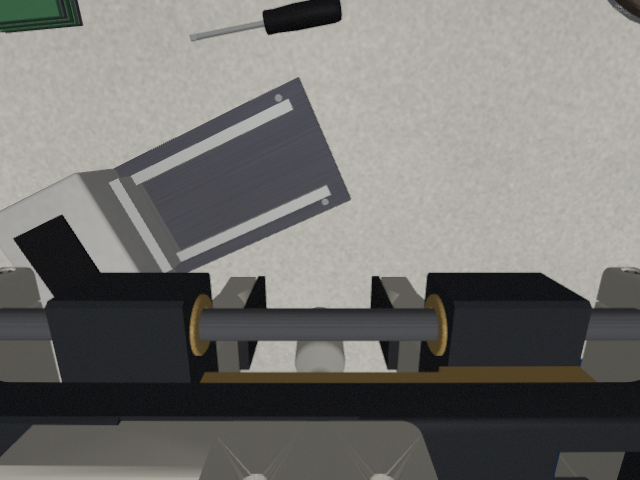

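Wrist picture: the infeed bed spans (120,170) to (350,200). Its rails run from (292,104) to (134,181) and from (329,190) to (178,258), and the stop's top strip runs from (114,180) to (168,271). I'm zooming in for the exact edges.

Run:
```python
import cv2
a=cv2.imread('pics/w1.png')[85:275,100:350]; cv2.imwrite('pics/w1c.png',cv2.resize(a,None,fx=3.1,fy=3.1,interpolation=2))
```

```text
(no output)
```

View pics/w1c.png

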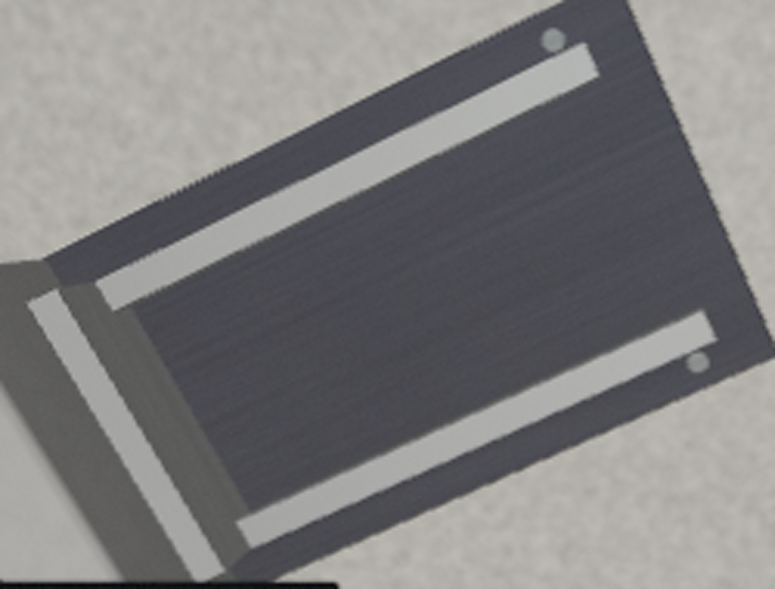

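Run:
```python
from h import *
from scipy.optimize import least_squares
st=r.get_state()
c=capture('wrist')
pts=[((112,311),(.09,-.045,.044)),((599,75),(-.11,-.045,.044)),((237,523),(.09,.045,.044)),((703,311),(-.11,.045,.044))]
W=np.array([atz(c,(100+p[0]/3.1,85+p[1]/3.1),q[2])[:2] for p,q in pts]); L=np.array([q[:2] for _,q in pts])
def res(x):
    C,S=np.cos(x[2]),np.sin(x[2]); return (L@np.array([[C,S],[-S,C]])+x[:2]-W).ravel()
s=least_squares(res,[.55,.2,.25]); x=s.x
print('infeed',x[:2],np.degrees(x[2]),'res mm',np.round(s.fun*1000,1))
C,S=np.cos(x[2]),np.sin(x[2])
for p,z in [((135,308),.03),((246,512),.03),((58,290),.07),((224,570),.07)]:
    d=atz(c,(100+p[0]/3.1,85+p[1]/3.1),z)[:2]-x[:2]; print('stop local',np.round([C*d[0]+S*d[1],-S*d[0]+C*d[1]],4))
home=x[:2]+.045*np.array([C,S]); print('home centre',home)
```

```text
infeed [0.55544171 0.21218745] 14.876005651963249 res mm [-0.3  0.4  0.2  0.3  0.  -0.5  0.1 -0.2]
stop local [ 0.0888 -0.0443]
stop local [0.0917 0.0446]
stop local [ 0.0897 -0.0566]
stop local [0.0903 0.0563]
home centre [0.59893347 0.22374022]
```

```bash
python3 -m creep '[[50,0.05,-1,0.1,0,0,0],[50,0.05,-1,0.1,0,0,0],[50,0.05,-1,0.1,0,0,0],[50,0.05,-1,0.1,0,0,0],[50,0.05,-1,0.1,0,0,0],[50,0.05,-1,0.1,0,0,0],[50,0.05,-1,0.1,0,0,0],[50,0.05,-1,0.1,0,0,0]]' >/dev/null && python3 -m creep '[[50,0.05,-1,0,0,0,0],[50,0.05,-1,0,0,0,0],[50,0.05,-1,0,0,0,0],[50,0.05,-1,0,0,0,0],[50,0.05,-0.5,0,0,0,0],[50,0,0,0,0,0,0]]'
python3 - <<'E'
from fit import *
c=capture('wrist'); save(c,'w2.png')
G=outline_of(c,'magazine_a')
for n,x0 in [('L',[.547,-.115,.067]),('M',[.531,-.209,.066]),('R',[.514,-.31,.065])]:
    p=proj(c,np.array(x0)+[.02,0,.03])
    d=min(G,key=lambda d:np.hypot((d['bbox'][0]+d['bbox'][2])/2-p[0],(d['bbox'][1]+d['bbox'][3])/2-p[1]))
    print(n,p,np.round(d['bbox']),d['conf'],d['region'].sum())
    x,v=fit([(c,d['region'])],[*x0,-.0095]); print(np.round(x[:3],4),round(x[3]*1000,1),round(v,3))
E
```

```text
time_s: 3.67
tcp_pos: [0.4676, -0.0626, 0.3066]
eef_rot: [180.0, -0.0, -99.4]
contact_force: [-0.2, 0.3, 0.1]
gripper_width: 0.0498
gripper_force: 0.0
L [216.59558196 178.88819219] [174. 136. 280. 217.] 0.92 7565
[ 0.546  -0.1165  0.0626] -9.9 0.021
M [209.84054454  80.7291226 ] [165.  23. 277. 122.] 0.6 9528
[ 0.5312 -0.2101  0.0595] -9.3 0.014
R [201.37113914 -41.15425209] [165.  23. 277. 122.] 0.6 9528
[ 0.538  -0.2184  0.033 ] -8.8 0.117
```

View pics/w2.png

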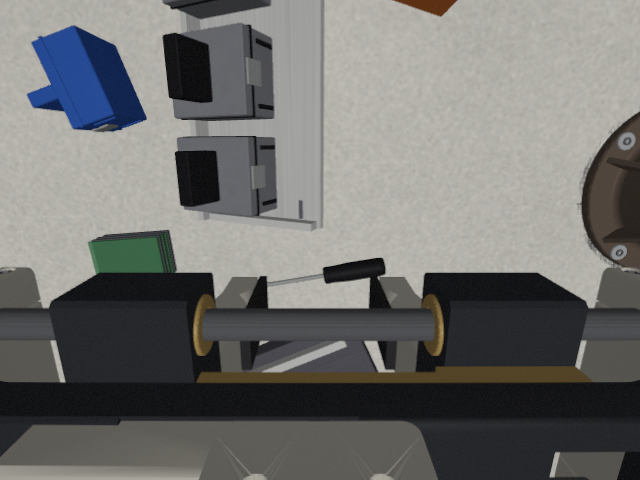

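Wrist picture: magazine L at about (226,176), magazine M at (221,72), and the edge of R at the top. All three are grey with black fins, standing against the lip, and the fits are tight (2%). I'm approaching L.

```bash
python3 -m creep '[[50,0.9,-0.42,-0.8,1.04,6.16,0],[50,0.9,-0.42,-0.8,1.04,6.16,0],[50,0.9,-0.42,-0.8,1.04,6.16,0],[50,0.9,-0.42,-0.8,1.04,6.16,0],[50,0.9,-0.42,-0.8,0,0,0],[50,0.9,-0.42,-0.8,0,0,0],[50,0,0,0,0,0,0],[50,0,0,0,0,0,0]]'
python3 - <<'E'
from fit import *
s=r.get_state(); R=Ro.from_euler('xyz',s['eef_rot'],degrees=True).as_matrix()
D=R_of(-9.6).T@R; print('tool axes in mag',np.round(D,3).tolist(),'joints',np.round(s['joints'],1))
print('tcp in mag',R_of(-9.6).T@(s['tcp_pos']-np.array([.546,-.1165,.0626])), s['contact_force'])
E
```

```text
time_s: 4.43
tcp_pos: [0.6027, -0.1236, 0.1831]
eef_rot: [154.7, 0.0, -99.4]
contact_force: [0.2, -0.5, 0.4]
gripper_width: 0.0501
gripper_force: 0.0
tool axes in mag [[0.004, -1.0, -0.005], [-1.0, -0.004, -0.002], [0.002, 0.005, -1.0]] joints [  3.1  32.7  12.1  -5.3 -94.1 -11.7]
tcp in mag [0.00077204 0.00242839 0.13335904] [ 0.17133132 -0.4907748   0.36892987]
```

```bash
python3 -m creep '[[50,-0.32,0.03,-0.69,0,0,0],[50,-0.32,0.03,-0.69,0,0,0],[50,-0.32,0.03,-0.69,0,0,0],[50,-0.32,0.03,-0.69,0,0,0],[50,0,0,0,0,0,0]]' 35 && python3 -m creep '[[10,0,0,0,0,0,0],[10,0,0,0,0,0,0],[10,0,0,0,0,0,0],[10,0,0,0,0,0,0],[10,0,0,0,0,0,0],[10,0,0,0,0,0,0]]' 35
```

```text
time_s: 4.85
tcp_pos: [0.5679, -0.1198, 0.1169]
eef_rot: [154.9, 0.1, -99.3]
contact_force: [-0.2, 1.5, 0.1]
gripper_width: 0.0498
gripper_force: 0.0
time_s: 5.35
tcp_pos: [0.5701, -0.1218, 0.1185]
eef_rot: [154.9, 0.1, -99.4]
contact_force: [-9.7, 3.1, 6.8]
gripper_width: 0.0159
gripper_force: 34.1
```

```bash
python3 -m creep '[[10,-0.05,0,0.25,0,0,0],[10,-0.05,0,0.25,0,0,0],[10,-0.05,0,0.25,0,0,0],[10,0,0,0.25,0,0,0],[10,0,0,0,0,0,0],[10,0,0,0,0,0,0],[10,0,0,0,0,0,0]]'; python3 -m creep '[[10,0,0,0,0,0,0]]'
```

```text
time_s: 5.93
tcp_pos: [0.5667, -0.1217, 0.1424]
eef_rot: [155.0, 0.1, -99.4]
contact_force: [-0.4, 0.9, -6.9]
gripper_width: 0.0158
gripper_force: 35.0
time_s: 6.02
tcp_pos: [0.5666, -0.1217, 0.1422]
eef_rot: [155.0, 0.1, -99.4]
contact_force: [-0.3, -0.1, -7.3]
gripper_width: 0.0162
gripper_force: 35.0
```

L weighs about 7.1 N, so it is the full one (an empty weighs at most 2.3 N). I'm carrying it upright to the infeed.

```bash
python3 -m creep '[[10,0,0,0.6,0,0,0],[10,0,0,0.9,0,0,0],[10,0,0,0.9,0,0,0],[10,0,0,0.8,-1.04,-6.16,0],[10,0,0,0.4,-1.04,-6.16,0],[10,0,0,0,-1.04,-6.16,0],[10,0,0.3,0,-1.04,-6.16,0],[10,0.03,0.6,0,0,0,2]]' 45 && python3 -m creep '[[10,0.04,0.9,0,0,0,3],[10,0.04,0.9,0,0,0,3],[10,0.04,0.9,0,0,0,3],[10,0.04,0.9,0,0,0,3],[10,0.04,0.9,0,0,0,3],[10,0.04,0.9,0,0,0,3],[10,0.04,0.9,0,0,0,3],[10,0.04,0.9,0,0,0,1.4]]' 45 && python3 -m creep '[[10,0.04,0.9,0,0,0,0],[10,0.04,0.9,0,0,0,0],[10,0.04,0.9,0,0,0,0],[10,0.04,0.9,0,0,0,0],[10,0.04,0.9,0,0,0,0],[10,0.04,0.6,0,0,0,0],[10,0,0.3,0,0,0,0],[10,0,0,0,0,0,0]]' 45
python3 - <<'E'
from h import *
c=capture('scene'); save(c,'s3.png')
a=c['frame'][190:360,300:500]; cv2.imwrite('pics/s3c.png',cv2.cvtColor(cv2.resize(a,None,fx=3.5,fy=3.5,interpolation=2),cv2.COLOR_RGB2BGR))
s=r.get_state(); print(s['tcp_pos'],s['eef_rot'],s['joints'],s['contact_force'])
E
```

```text
time_s: 6.68
tcp_pos: [0.5623, -0.1002, 0.2326]
eef_rot: [-179.8, 0.0, -97.5]
contact_force: [-1.5, 1.0, -7.2]
gripper_width: 0.0157
gripper_force: 45.0
time_s: 7.35
tcp_pos: [0.5743, 0.0814, 0.2319]
eef_rot: [179.8, -0.0, -74.8]
contact_force: [0.3, -1.0, -6.9]
gripper_width: 0.0161
gripper_force: 45.0
time_s: 8.02
tcp_pos: [0.581, 0.2168, 0.2318]
eef_rot: [179.9, -0.0, -74.9]
contact_force: [0.9, -0.8, -6.0]
gripper_width: 0.0156
gripper_force: 45.0
[0.58090011 0.21587868 0.23187661] [ 1.79890529e+02 -3.94086495e-02 -7.49416991e+01] [ 3.84107245e+01  1.52722278e+01 -6.13531100e+00 -7.74051030e-03
 -6.87085856e+01 -2.33496432e+01] [-0.59848643 -0.77819246 -6.29941287]
```

View pics/s3c.png

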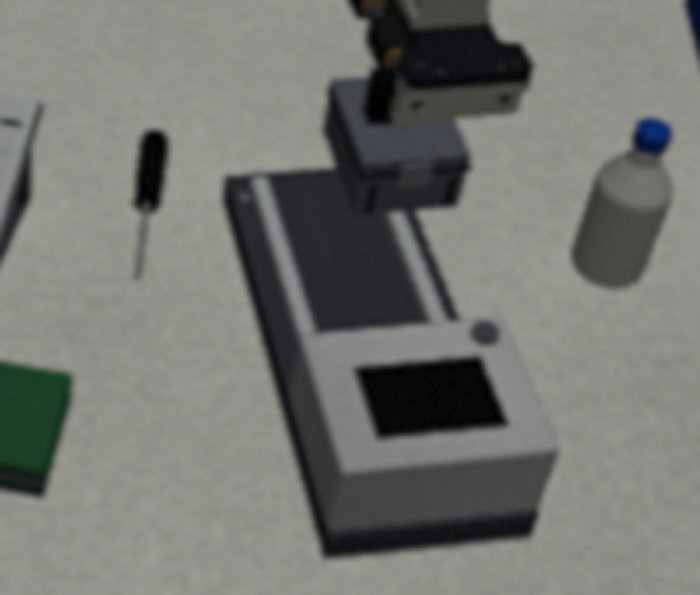

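The picture shows the magazine held level above the infeed, between the rails, with the bottle, driver and plates undisturbed. I'm lowering it.

```bash
python3 -m creep '[[10,-0.03,0.12,-0.6,0,0,-0.1],[10,0,0,-0.9,0,0,0],[10,0,0,-0.9,0,0,0],[10,0,0,-0.9,0,0,0],[10,0,0,-0.9,0,0,0],[10,0,0,-0.6,0,0,0],[10,0,0,-0.3,0,0,0],[10,0,0,0,0,0,0]]' 45 && python3 -m creep '[[10,0,0,-0.08,0,0,0],[10,0,0,-0.08,0,0,0],[10,0,0,-0.08,0,0,0],[10,0,0,-0.08,0,0,0],[10,0,0,0,0,0,0]]'
```

```text
time_s: 8.73
tcp_pos: [0.5797, 0.2171, 0.1032]
eef_rot: [179.8, -0.1, -75.2]
contact_force: [0.1, -1.3, -7.2]
gripper_width: 0.0157
gripper_force: 45.0
time_s: 9.15
tcp_pos: [0.5807, 0.2188, 0.0972]
eef_rot: [-180.0, 0.0, -75.1]
contact_force: [-0.4, -1.3, -6.6]
gripper_width: 0.0155
gripper_force: 45.0
```

```bash
python3 -m creep '[[10,0,0,-0.06,0,0,0],[10,0,0,-0.06,0,0,0],[10,0,0,0,0,0,0]]'; python3 -m creep '[[10,0,0,-0.05,0,0,0],[10,0,0,0,0,0,0]]'; python3 -m creep '[[10,0,0,-0.05,0,0,0],[10,0,0,0,0,0,0]]'
```

```text
time_s: 9.4
tcp_pos: [0.5806, 0.2187, 0.0938]
eef_rot: [180.0, -0.0, -75.1]
contact_force: [0.1, -0.2, -7.8]
gripper_width: 0.016
gripper_force: 45.0
time_s: 9.57
tcp_pos: [0.5807, 0.2187, 0.0926]
eef_rot: [180.0, -0.0, -75.1]
contact_force: [0.4, -0.5, -6.9]
gripper_width: 0.0159
gripper_force: 45.0
time_s: 9.73
tcp_pos: [0.5807, 0.2187, 0.0914]
eef_rot: [180.0, -0.0, -75.1]
contact_force: [0.1, -0.0, -7.1]
gripper_width: 0.016
gripper_force: 45.0
```

```bash
python3 -m creep '[[10,0,0,-0.04,0,0,0],[10,0,0,0,0,0,0]]' | grep -E "tcp|contact"; python3 -m creep '[[10,0,0,-0.04,0,0,0],[10,0,0,0,0,0,0]]' | grep -E "tcp|contact"; python3 -m creep '[[10,0,0,-0.04,0,0,0],[10,0,0,0,0,0,0]]'| grep -E "tcp|contact"
```

```text
tcp_pos: [0.5807, 0.2187, 0.0904]
contact_force: [-0.1, -0.0, -6.9]
tcp_pos: [0.5807, 0.2187, 0.0894]
contact_force: [-0.1, 0.6, -7.4]
tcp_pos: [0.5807, 0.2187, 0.0884]
contact_force: [0.5, 0.1, -6.8]
```

```bash
python3 -m creep '[[10,0,0,-0.04,0,0,0],[10,0,0,0,0,0,0]]' | grep -E "tcp|contact"; python3 -m creep '[[10,0,0,-0.04,0,0,0],[10,0,0,0,0,0,0]]' | grep -E "tcp|contact"; python3 -m creep '[[10,0,0,-0.04,0,0,0],[10,0,0,0,0,0,0]]'| grep -E "tcp|contact"
```

```text
tcp_pos: [0.5808, 0.2187, 0.0881]
contact_force: [-1.6, -0.9, -1.4]
tcp_pos: [0.5808, 0.2187, 0.0881]
contact_force: [-5.4, -2.5, 6.9]
tcp_pos: [0.5808, 0.2187, 0.0881]
contact_force: [-9.0, -1.3, 15.1]
```

```bash
python3 -m creep '[[10,0,0,0.08,0,0,0],[10,0,0,0.01,0,0,0],[10,0.13,0.034,0,0,0,0],[10,0.13,0.034,0,0,0,0],[10,0.13,0.034,0,0,0,0],[10,0.13,0.034,0,0,0,0],[10,0,0,0,0,0,0]]' | grep -E "tcp|contact"; python3 -m creep '[[10,0.04,0.01,0,0,0,0],[10,0,0,0,0,0,0]]' | grep -E "tcp|contact"; python3 -m creep '[[10,0.04,0.01,0,0,0,0],[10,0,0,0,0,0,0]]'| grep -E "tcp|contact"; python3 -m creep '[[10,0.04,0.01,0,0,0,0],[10,0,0,0,0,0,0]]'| grep -E "tcp|contact"
```

```text
tcp_pos: [0.594, 0.2219, 0.0882]
contact_force: [-4.3, -2.7, 3.5]
tcp_pos: [0.5941, 0.222, 0.0882]
contact_force: [-6.6, -1.5, 6.5]
tcp_pos: [0.5953, 0.2222, 0.0882]
contact_force: [-6.9, -2.0, 5.5]
tcp_pos: [0.5963, 0.2225, 0.0882]
contact_force: [-6.1, -2.4, 5.4]
```

```bash
for i in 1; do python3 -m creep '[[10,0.04,0.01,0.03,0,0,0],[10,0,0,0,0,0,0]]' | grep -E "tcp|contact"; done; python3 -m creep '[[10,0.04,0.01,0.02,0,0,0],[10,0,0,0,0,0,0]]'| grep -E "tcp|contact"; python3 -m creep '[[10,0.04,0.01,0,0,0,0],[10,0,0,0,0,0,0]]'| grep -E "tcp|contact"; python3 -m creep '[[10,0.04,0.01,0,0,0,0],[10,0,0,0,0,0,0]]'| grep -E "tcp|contact"
```

```text
tcp_pos: [0.598, 0.2232, 0.0882]
contact_force: [-1.1, 0.4, -4.1]
tcp_pos: [0.5989, 0.2235, 0.0885]
contact_force: [-0.4, -0.5, -5.9]
tcp_pos: [0.5993, 0.2234, 0.0884]
contact_force: [-1.4, -0.4, -7.2]
tcp_pos: [0.5994, 0.2234, 0.0884]
contact_force: [-5.0, 0.6, -5.2]
```

It is home: the TCP has stalled at the stop with the side force rising. I'm lowering it the last fraction of a millimetre, releasing and backing off.

```bash
python3 -m creep '[[10,0,0,-0.03,0,0,0],[10,0,0,0,0,0,0]]'| grep -E "tcp|contact"; python3 -m creep '[[22,0,0,0,0,0,0],[30,0,0,0,0,0,0],[45,0,0,0,0,0,0],[45,0,0,0,0,0,0],[45,0,0,0,0,0,0]]'; python3 -m creep '[[45,0,0,0.3,0,0,0],[45,0,0,0.6,0,0,0],[45,0,0,0.9,0,0,0],[45,0,0,0.9,0,0,0],[45,-0.5,0,0.9,0,0,0],[45,-0.8,0,0.9,0,0,0],[45,-0.9,0,0.9,0,0,0],[45,-0.9,0,0.9,0,0,0]]'; python3 -m creep '[[45,-0.9,0,0.5,0,0,0],[45,-0.9,0.1,0.2,0,0,0],[45,0,0,0,0,0,0],[45,0,0,0,0,0,0]]'
python3 - <<'E'
from fit import *
c=capture('wrist'); save(c,'w4.png')
I=np.array([.55544,.21219]); 
for x in (.045,.041):
    t=np.r_[I+x*np.array([np.cos(np.radians(14.9)),np.sin(np.radians(14.9))]),.03]
    m=cv2.resize(sil(c,R_of(14.9,0),t),(640,480),interpolation=0)
    for d in outline_of(c,'magazine_a')[:3]: print(x,d['conf'],np.round(d['bbox']),'iou',(m.astype(bool)&d['region']).sum()/(m.astype(bool)|d['region']).sum())
f=c['frame'].copy()[:300]; cv2.imwrite('pics/w4c.png',cv2.cvtColor(cv2.resize(f[:,:400],None,fx=2,fy=2),cv2.COLOR_RGB2BGR))
E
```

```text
tcp_pos: [0.5994, 0.2234, 0.0883]
contact_force: [-7.9, -0.7, -0.3]
time_s: 13.07
tcp_pos: [0.6015, 0.2242, 0.0889]
eef_rot: [-179.9, 0.0, -75.1]
contact_force: [0.0, -0.4, -0.8]
gripper_width: 0.0426
gripper_force: 0.0
time_s: 13.73
tcp_pos: [0.5226, 0.2237, 0.2474]
eef_rot: [-180.0, 0.0, -75.1]
contact_force: [0.8, -0.6, 0.6]
gripper_width: 0.0449
gripper_force: 0.0
time_s: 14.07
tcp_pos: [0.4779, 0.2268, 0.2652]
eef_rot: [-179.8, 0.1, -75.0]
contact_force: [0.1, -0.4, 0.0]
gripper_width: 0.0447
gripper_force: 0.0
0.045 0.92 [149. 144. 256. 224.] iou 0.9838893822148929
0.045 0.23 [  2.  95. 375. 260.] iou 0.0018045112781954887
0.041 0.92 [149. 144. 256. 224.] iou 0.9264106679837016
0.041 0.23 [  2.  95. 375. 260.] iou 0.0059686833009085245
```

View pics/w4c.png

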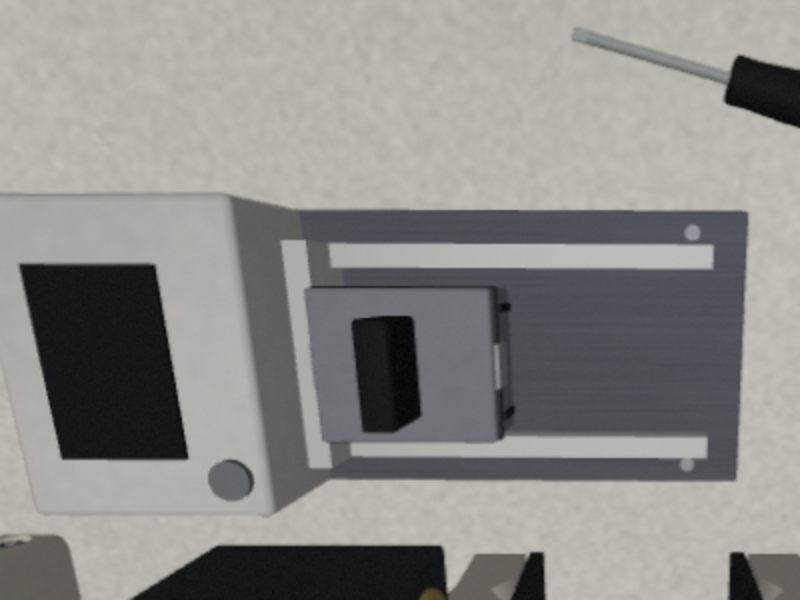

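The picture shows the magazine upright between the rails, flat against the stop (crop about (305..505, 290..440)). It overlaps the home model at 0.984 IoU, and the gripper is clear. Handing in.

```bash
python3 -c "
from plant import close_job
print(close_job())"
```

```text
the job is handed in; nothing more can be done
None
```

The full magazine (about 7.1 N on the wrist, the first one I lifted) now stands upright between the rails against the end stop and is released. I never touched the two empty ones, and the job is handed in; the hand-in call gave no verdict.

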